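# Set the depth dial and run the lacquer tray home

## Task

Set the polishing jig for its next pass: push the fin on the black dial round with your fingertips until the ivory index mark lines up with the long vermilion line on the scale ring. Then push the carriage, with the vermilion tray riding in it, along the brass rail until it is fully home against the stop at the dial's end. Only push: do not pinch the fin or the carriage's tab, do not lift or tip the tray, and leave the other things on the counter where they are.

Things in the scene. Friction and masses are not known exactly. Their poses are not given: they have to be found in the camera images.
- fixture: Polishing jig, fixed to the counter: dark steel base plate 170 x 515 x 12 mm with a round dial at one end (-y) and a brass slide rail. Origin on the counter; x across, y along the rail away from the dial, z up. Dial axis at y = -180 mm; brass stop block (90 mm wide, top 56 mm above the counter) at y = -83 mm; rail from y = -77 to 247 mm.
- dial_axis (a point): Point on the dial's vertical turning axis at the height of the dial's flat top, 46 mm above the counter.
- dial (a joint): Angle of the dial, rad, positive counter-clockwise seen from above; at 0 the index mark points along the jig's +x. Turns freely more than half a turn either way (+-6.2), held where it is left by friction of about 0.06 N m (2 N at the fin).
- index (a point): Outer end of the ivory index mark on the black dial (98 mm across), 48 mm from the axis, on the dial's top.
- target (a point): Vermilion target line on the fixed cream scale ring round the dial (144 mm across, top 40 mm above the counter; its other lines are black). The line runs from 50 to 72 mm from the axis, 5 mm wide; this point is given on the same radius, 48 mm from the axis at the dial's top, so that the index point coincides with it when mark and line line up.
- fin_pad_a (a point): Gold pad on one broad face of the dial's finger fin: an upright brass blade opposite the index mark, 18 to 42 mm from the axis, 16 mm thick over both pads, top 76 mm above the counter. Pad 18 mm wide, 24 high, 5 thick; origin mid lower edge, 30 mm from the axis, 48 mm above the counter, 5.5 mm off the fin's mid-plane. Pushing it turns the dial counter-clockwise.
- fin_pad_b (a point): The same pad on the fin's other face; pushing it turns the dial clockwise, seen from above.
- carriage (a joint): Travel of the jig carriage along the rail, m: starts at 0 at the free end, growing towards the dial, 0.160 fully home against the brass stop. It slides with about 2 N of friction and stays where it is left. The carriage deck is 160 x 140 mm, its top 42 mm above the counter, with 8 mm brass lips around the tray.
- deck (a point): Point on the carriage, middle of the tray's seat, 42 mm above the counter; axes as the jig's.
- tab_pad_outer (a point): Gold pad on the face turned away from the dial of the carriage's upright push tab (plate 50 mm wide, 16 mm thick over pads, 42 to 92 mm above the counter, at the carriage end away from the dial). Pad 40 wide, 36 high, 5 mm thick; origin mid lower edge, 52 mm above the counter; its outer face is 2.5 mm farther along jig +y. Push it to slide the carriage home.
- tab_pad_inner (a point): The same pad on the tab's inner face, towards the tray.
- tray: Open rectangular vermilion tray, 145 x 105 x 22 mm, wall 5 mm, about 0.25 kg, lying loose between the carriage's lips; origin at the centre of its underside; it rides along with the carriage.
- cork_block: Bystander: cork sanding block, 100 x 60 x 35 mm, loose; origin at the centre of its underside.
- scraper: Bystander: flat horn scraper, 60 x 110 mm, 6 to 10 mm thick, loose; origin at the centre of its underside.
- cup: Bystander: lidded celadon cup, pale green, 80 mm across, 88 mm high with its lid, loose; origin at the centre of its underside.
- pigment_jar: Bystander: amber glass jar with a black cap, 56 mm across, 75 mm high, loose; origin at the centre of its underside.
- tile_1: Bystander: cream eggshell mosaic tile, 30 x 30 x 5 mm, loose on a white ceramic slab 10 mm thick; origin at the centre of its underside.
- tile_2: Bystander: second such tile; origin at the centre of its underside.
- tile_3: Bystander: third such tile; origin at the centre of its underside.
There are look-alikes about, which are no part of the job. What is shaped like the tray but turquoise is not meant.

How it is judged:
By the outcome, as a careful person would: the job done as asked, in the order asked, and still so for the second after the job is handed in, with the robot touching nothing.
It also fails if it takes over 54 s, if anything falls off the work surface, if the arm or the gripper's body presses on something with over 40 N, if the wrist force passes 120 N, or if a joint passes its speed limit or range.

## Robot

A 6-joint arm with a two-finger parallel gripper is mounted at the origin on the work surface. World frame = base frame: x ahead of the robot, y to its left, z up, the work surface at z = 0. Lengths are in m, angles in rad, forces in N, time in s.
With the tool pointing down it reaches from about 0.25 to 0.725 m from the base axis. Payload 4 kg.
Tool frame: the origin (TCP) lies at the very end of the fingers, on their centre line; the grasp point (between the pads) lies 19 mm behind it; x points along the fingers, z is the direction in which the jaws open and shut, and the axes are right-handed (so a half turn about x gives the same grasp; the last joint's range is limited). The gripper opens to 85 mm and grips with 20 to 120 N. Pads are 22 mm wide; open, the fingers measure 114 mm over their backs; the gripper's body (76 mm by 85 mm) begins 54 mm behind the grasp point. The pads swing forward as they close: fully open they stand 13 mm farther back than shut.
Start: joints at [1.278, 0.241, 0.005, 1.335, 0, 1.571], TCP at [0.144, 0.479, 0.231] pointing down, gripper open.
Joint ranges: [-2.72, 2.72], [-1.05, 1.87], [-1.09, 1.28], [-1.99, 2.15], [-1.42, 1.44], [-3.14, 3.14]. Speed limits (rad/s): [2.79, 2.79, 3.14, 3.14, 3.14, 3.14].

## Interface

Orientations are given as a unit quaternion [w, x, y, z].
In Python, from rig import status, camera, order gives the robot as it stands.
- The arm moves only by the tool play_rows, never from a script. Its argument "rows" is a list of rows, each a list of 7 numbers: the closure, from 0 (fully open) to 1 (shut), then the shift along the world's x, y, z in mm, then the turn, a rotation vector about the world's x, y, z in rad. In form: [[claw, x, y, z, wx, wy, wz], ...]. A call has 1 to 10 rows; each row is the pose to reach, as a shift and turn from the pose commanded when the call began; what a row does not reach only later rows make up. A row lasts 1/12 s, in which the tool goes at most 41.7 mm and 7.16 degrees, less where a joint would pass 70% of its speed; a pose out of reach is approached as far as the arm can. A call with a gripper value outside its range is refused whole. The fingers move at their own pace and stop on an object; "grip_force" is the grip in N (left out, the last holds). Time passes only in rows, so rows that repeat a pose let the fingers close. It gives the time, the measured TCP pose, the force and the opening at its end, in the units of the state.
- status.observe(): the state, without advancing time (a new reading comes with each control period).
- camera(name): name is "scene" or "top"; returns a dict with "image" (384x512x3 uint8, red, green, blue), "range_z" (384x512 float32, m along the optical axis (not along the pixel's ray), 0 where there is no reading), "fx", "fy", "cx", "cy" (pixels), "k1" (the pictures are not rectified: a ray, as slopes to the right and down, at radius r is drawn at 1 + k1 r^2 times it, then the intrinsics apply), "rvec" (rotation vector, rad) and "tvec" (3), from world to camera coordinates, as OpenCV has them. Camera axes: x right, y down, z forward; pixel columns grow to the right and rows downward; lengths in m; the calibration is good to about 2 mm. A picture is of the moment at which its call begins.
- order.job_done(): hands the job in, once; it reports no verdict.
The state is a dict: "t": time; "joint_pos": joint angles; "joint_velocities": joint speeds; "tau": joint torques, N m; "ee_pos": TCP position; "ee_rot": TCP orientation; "ft_force": force on the tool from outside, world axes, zero at the start; "torque": the same for the moment, N m; "width": finger opening in m.
Only numpy, scipy, OpenCV 4.12 (cv2) and the standard library are available. Lean on these libraries where they do the work, as an engineer would, in place of code of your own. Each camera call takes 0.05 s, during which the arm holds its last target.

## Working session

There is one attempt and no reset: what is moved stays moved. The work goes in short steps, Python scripts to look and compute and a tool call to move; the robot and the scene stay as the last step left them, time stands still between calls to the robot, and variables do not carry over. Pictures are saved under pics/ and viewed, and the job is handed in when it is done.

Besides the shell and the picture viewer there is one more tool, called after "Request:" in YAML: its name, and indented under it one key for each argument. play_rows: Moves the arm, as the interface text tells. Its arguments: {"type":"object","properties":{"rows":{"type":"array"},"grip_force":{"type":"number"}},"required":["rows"]}

```bash
mkdir -p pics; ls
cat > h.py <<'E'
import numpy as np, cv2
from rig import status, camera, order
def save(im,name,s=1): cv2.imwrite('pics/'+name,cv2.resize(im[:,:,::-1],None,fx=s,fy=s,interpolation=cv2.INTER_CUBIC))
def cloud(c):
    h,w=c['range_z'].shape
    u,v=np.meshgrid(np.arange(w),np.arange(h))
    K=np.array([[c['fx'],0,c['cx']],[0,c['fy'],c['cy']],[0,0,1]],float)
    p=cv2.undistortPoints(np.stack([u,v],-1).reshape(-1,1,2).astype(np.float64),K,np.array([c['k1'],0,0,0,0],float)).reshape(h,w,2)
    z=c['range_z']
    P=np.dstack([p[...,0]*z,p[...,1]*z,z])
    R=cv2.Rodrigues(np.array(c['rvec'],float))[0]
    W=(P-np.array(c['tvec']).reshape(3))@R
    W[z==0]=np.nan
    return W
def atheight(c,uv,hz):
    K=np.array([[c['fx'],0,c['cx']],[0,c['fy'],c['cy']],[0,0,1]],float)
    p=cv2.undistortPoints(np.array(uv,float).reshape(-1,1,2),K,np.array([c['k1'],0,0,0,0],float)).reshape(-1,2)
    R=cv2.Rodrigues(np.array(c['rvec'],float))[0]; o=-R.T@np.array(c['tvec']).reshape(3)
    d=np.c_[p,np.ones(len(p))]@R
    return o+d*((hz-o[2])/d[:,2])[:,None]
E
python3 - <<'E'
from h import *
import pickle
print(status.observe())
for n in('scene','top'):
    c=camera(n); save(c['image'],n+'0.png',1.5); pickle.dump(c,open(n+'0.pkl','wb')); print({k:v for k,v in c.items() if k not in('image','range_z')})
E
```

```text
pics
{'t': 0.0, 'joint_pos': array([ 1.27802104e+00,  2.41398931e-01,  3.72705671e-03,  1.33519114e+00,
       -2.44876900e-05,  1.57079114e+00]), 'joint_velocities': array([-0.00013711,  0.00110018,  0.00089848,  0.00018661,  0.00068075,
        0.0013112 ]), 'tau': array([ 1.98913176e-05, -3.72313750e+01,  2.52409744e+01,  1.69027399e-02,
        5.95261372e-05, -4.17687048e-06]), 'ee_pos': array([0.14413132, 0.47812052, 0.23042105]), 'ee_rot': array([ 0.56700216, -0.42216352,  0.56816486,  0.42127806]), 'ft_force': array([-1.51123198,  0.07393931,  0.10372323]), 'torque': array([ 0.0037843 ,  0.02035779, -0.02034606]), 'width': 0.08536969942806637}
{'fx': 409.69020138329665, 'fy': 409.69020138329665, 'cx': 254.64863624501328, 'cy': 190.95553876416778, 'k1': -0.11589654532586172, 'rvec': array([ 1.61301577,  2.01252892, -0.75165827]), 'tvec': array([ 0.04047948, -0.39547462,  1.48348847])}
{'fx': 380.87198206412495, 'fy': 380.87198206412495, 'cx': 246.4090423706429, 'cy': 193.20788333936136, 'k1': -0.11542573014688577, 'rvec': array([ 2.11962874, -2.16133133,  0.14012907]), 'tvec': array([0.08829124, 0.58213748, 1.0374249 ])}
```

View pics/scene0.png

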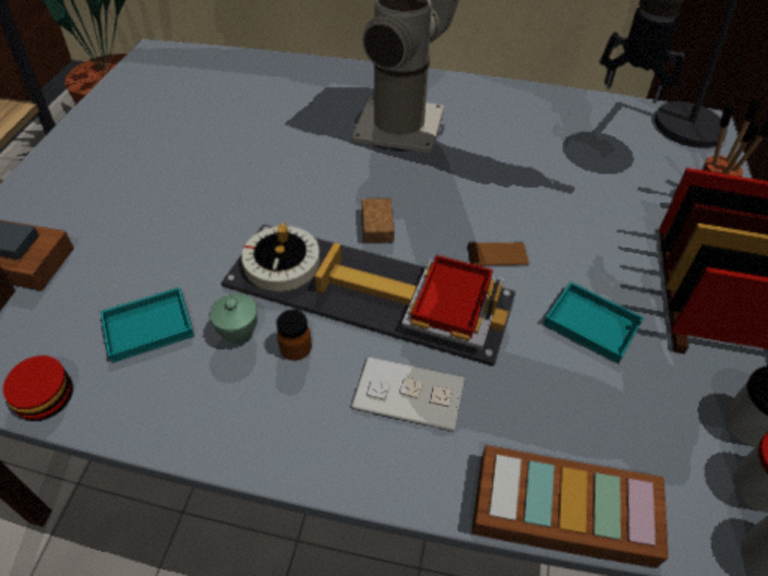

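View pics/top0.png

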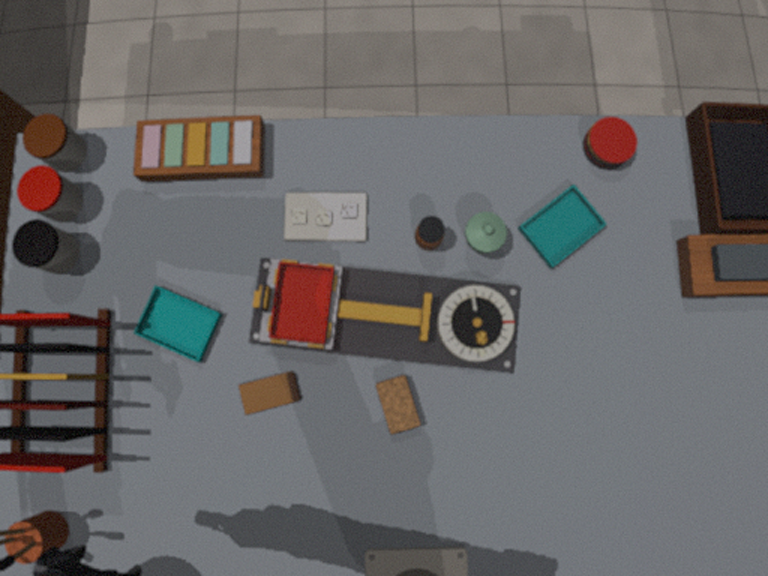

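The scene view shows the jig across the middle: dial at (280,255), carriage with the red tray at (455,297), and turquoise look-alike trays at (147,323) and (593,320). In the top view the dial is at (477,322), the ivory mark at (474,300), the fin at (482,338), the red target line at (508,321) and the tab at (262,297). I'll take a close crop of the dial and measure.

Run:
```python
from h import *
import pickle
c=pickle.load(open('top0.pkl','rb'))
a=c['image'][180:250,280:355]; b=c['image'][165:240,155:235]
f=lambda x:cv2.resize(x,(560,560),interpolation=cv2.INTER_CUBIC)
c2=pickle.load(open('scene0.pkl','rb'))
save(f(a),'cropdial.png');save(f(b),'croptab.png');save(f(c2['image'][140:200,150:220]),'cropdial_s.png')
W=cloud(c)
# base plate corners etc: screw heads pixels /1.5
pts=np.array([(513,292),(514,363),(265,268),(256,337)])/1.5
print('screws',atheight(c,pts,.012).round(4))
print('dial c',atheight(c,[(477/1.5,322/1.5)],.043).round(4), 'hts',[W[int(v/1.5),int(u/1.5)].round(4) for u,v in[(460,325),(426,315),(262,297),(305,300),(482,338),(445,322),(385,312)]])
```

```text
screws [[ 0.5781 -0.2023  0.012 ]
 [ 0.4405 -0.1973  0.012 ]
 [ 0.6358  0.2824  0.012 ]
 [ 0.5003  0.2991  0.012 ]]
dial c [[ 0.5185 -0.1235  0.043 ]] hts [array([ 0.5153, -0.0892,  0.0452]), array([ 0.5326, -0.027 ,  0.0546]), array([0.5675, 0.2735, 0.0918]), array([0.5667, 0.2003, 0.0437]), array([ 0.4874, -0.1248,  0.0758]), array([ 0.5221, -0.0621,  0.0382]), array([0.5426, 0.0505, 0.0275])]
```

View pics/cropdial.png

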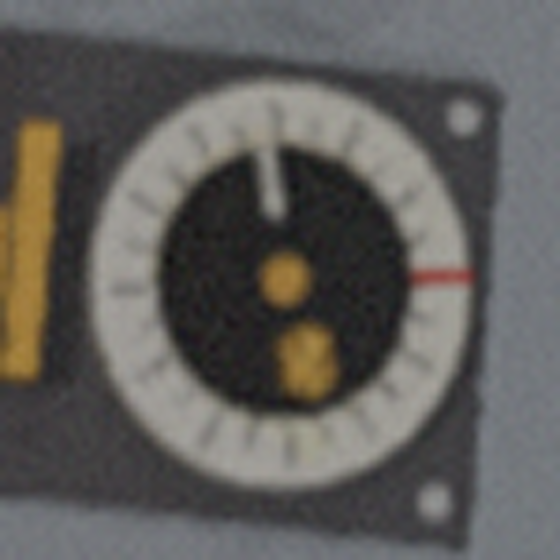

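View pics/croptab.png

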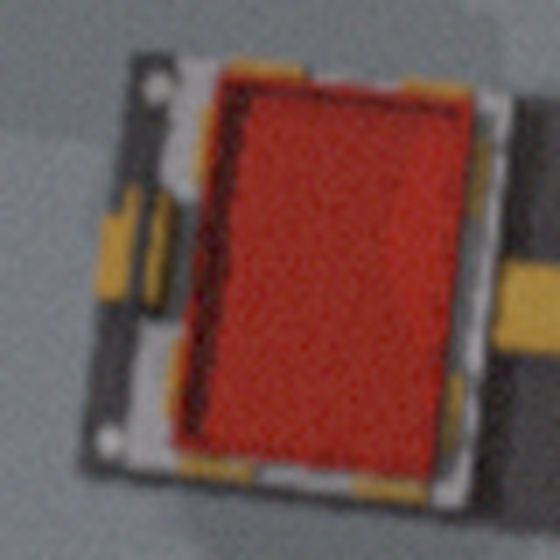

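View pics/cropdial_s.png

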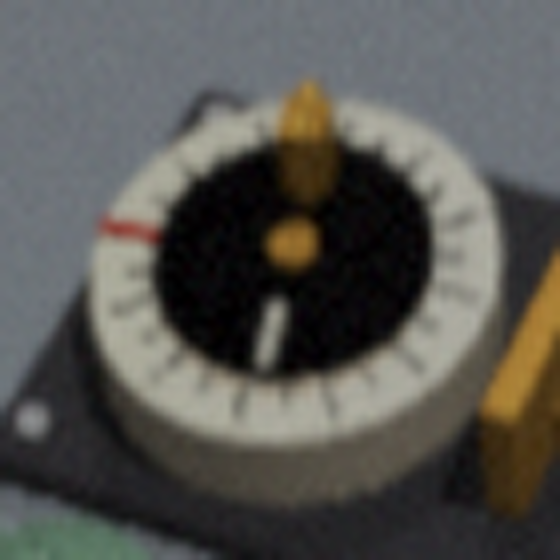

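```bash
cat > dial.py <<'E'
from h import *
def analyse(c, ctr=None, v=True):
    im=c['image'].astype(float); h,w=im.shape[:2]
    u,vv=np.meshgrid(np.arange(w),np.arange(h)); uv=np.stack([u,vv],-1).reshape(-1,2)
    g40=atheight(c,uv,.040)[:,:2]; g46=atheight(c,uv,.046)[:,:2]
    I=im.reshape(-1,3); br=I.mean(1)
    ref=np.array([.5185,-.1235]) if ctr is None else ctr
    if ctr is None:
        # disc black/cream edge: radial edge at ~49-50mm (h=.046)
        import scipy.optimize as so
        from scipy.interpolate import RegularGridInterpolator as RG
        R=cv2.Rodrigues(np.array(c['rvec'],float))[0]
        K=np.array([[c['fx'],0,c['cx']],[0,c['fy'],c['cy']],[0,0,1]],float)
        it=RG((np.arange(h),np.arange(w)),cv2.GaussianBlur(im.mean(2),(0,0),.6))
        th=np.linspace(0,2*np.pi,180,endpoint=False); rr=np.linspace(.06,.085,51)
        for k in range(6):
            X=ref[0]+np.outer(rr,np.cos(th));Y=ref[1]+np.outer(rr,np.sin(th))
            p=cv2.projectPoints(np.stack([X,Y,0*X+.04],-1).reshape(-1,1,3),np.array(c['rvec'],float),np.array(c['tvec'],float),K,np.array([c['k1'],0,0,0,0.]))[0].reshape(-1,2)
            val=it(p[:,::-1]).reshape(X.shape)
            e=np.diff(val,axis=0).argmin(0); r=(rr[e]+rr[e+1])/2
            A=np.c_[np.cos(th),np.sin(th),np.ones_like(th)]
            m=np.ones(len(th),bool)
            for _ in range(4):
                s=np.linalg.lstsq(A[m],r[m],rcond=None)[0]; m=np.abs(A@s-r)<.0025
            ref=ref+s[:2]
        if v: print('centre',ref.round(4),'ring r',s[2].round(4),'n',m.sum())
    d46=g46-ref; r46=np.hypot(*d46.T); d40=g40-ref; r40=np.hypot(*d40.T)
    # index: bright, lowsat within 26..46mm
    m=(r46>.024)&(r46<.045)&(I[:,2]>90)
    ai=None
    if m.sum()>2:
        wts=I[m,2]-60; ai=np.degrees(np.arctan2(*(wts@(d46[m]/r46[m][:,None]))[::-1]))
    m2=(r40>.052)&(r40<.071)&(I[:,0]-I[:,1]>45)
    wts=(I[:,0]-I[:,1])[m2]; at=np.degrees(np.arctan2(*(wts@(d40[m2]/r40[m2][:,None]))[::-1]))
    if v: print('index',ai,m.sum(),'target',at,m2.sum())
    W=cloud(c).reshape(-1,3); d=W[:,:2]-ref; f=(W[:,2]>.062)&(W[:,2]<.085)&(np.hypot(*d.T)<.06)
    if f.sum():
        q=d[f].mean(0); 
        if v: print('fin pts',f.sum(),'angle',np.degrees(np.arctan2(q[1],q[0])),'r',np.hypot(*q),'zmax',W[f,2].max())
    return ref,ai,at
E
python3 - <<'E'
from dial import *
import pickle
for n in('top','scene'):
    print(n); analyse(pickle.load(open(n+'0.pkl','rb')))
c=pickle.load(open('top0.pkl','rb'));W=cloud(c).reshape(-1,3)
m=(W[:,2]>.085)&(W[:,2]<.1)&(abs(W[:,0]-.567)<.06)&(abs(W[:,1]-.27)<.05)
print('tab top',m.sum(),W[m].mean(0),W[m].min(0),W[m].max(0))
m=(W[:,2]>.049)&(W[:,2]<.06)&(abs(W[:,0]-.53)<.07)&(abs(W[:,1]+.027)<.03)
print('stop',m.sum(),W[m].mean(0),W[m].min(0),W[m].max(0))
m=(W[:,2]>.06)&(W[:,2]<.3)
E
```

```text
top
centre [ 0.5182 -0.1215] ring r 0.0723 n 180
index 5.108511884593628 19 target -88.8973365937634 6
fin pts 42 angle -174.0385847294862 r 0.030758192488170372 zmax 0.07843530955142973
scene
centre [ 0.5178 -0.1224] ring r 0.0716 n 160
index 5.006480892337414 12 target -91.23412085791908 7
fin pts 48 angle -172.21102022401368 r 0.02660503299419227 zmax 0.07842988216012199
tab top 91 [0.56899898 0.27258925 0.08976407] [0.54560825 0.26318017 0.08504618] [0.59261662 0.28266755 0.09582059]
stop 168 [ 0.52940535 -0.02582511  0.05544762] [ 0.48515684 -0.03657798  0.04965253] [ 0.57507135 -0.01451613  0.05977914]
```

Request:
play_rows:
  rows:
    - [1,172,-317,-15,0,0,-0.594]
    - [1,172,-317,-15,0,0,-0.594]
    - [1,172,-317,-15,0,0,-0.594]
    - [1,172,-317,-15,0,0,-0.594]
    - [1,172,-317,-15,0,0,-0.594]
    - [1,172,-317,-15,0,0,-0.594]
    - [1,172,-317,-15,0,0,-0.594]
    - [1,172,-317,-15,0,0,-0.594]
    - [1,172,-317,-15,0,0,-0.594]
    - [1,172,-317,-15,0,0,-0.594]
  grip_force: 30

```text
t: 0.93
ee_pos: [0.3176, 0.1577, 0.2159]
ee_rot: [0.667, -0.235, 0.667, 0.234]
ft_force: [-0.4, 0.9, -0.4]
width: 0.0001
```

Request:
play_rows:
  rows:
    - [1,172,-317,-15,0,0,-0.593]
    - [1,172,-317,-15,0,0,-0.593]
    - [1,172,-317,-15,0,0,-0.593]
    - [1,172,-317,-15,0,0,-0.593]
    - [1,172,-317,-15,0,0,-0.593]
    - [1,172,-317,-15,0,0,-0.593]
    - [1,172,-317,-15,0,0,-0.593]
    - [1,172,-317,-15,0,0,-0.593]
    - [1,172,-317,-15,0,0,-0.593]
    - [1,172,-317,-15,0,0,-0.593]

```text
t: 1.77
ee_pos: [0.4905, -0.1592, 0.2]
ee_rot: [0.707, -0.031, 0.706, 0.03]
ft_force: [0.2, 0.0, 0.5]
width: 0.0001
```

```bash
cat > st.py <<'E'
from h import *
from scipy.spatial.transform import Rotation as Ro
def st():
    s=status.observe(); R=Ro.from_quat(np.roll(s['ee_rot'],-1)).as_matrix()
    print('t',round(s['t'],2),'pos',s['ee_pos'].round(4),'jaw',np.degrees(np.arctan2(R[1,2],R[0,2])).round(2),'xdown',R[:,0].round(3),'F',s['ft_force'].round(2),'j',s['joint_pos'].round(2),'w',round(s['width'],4))
    return s
if __name__=='__main__': st()
E
python3 st.py
python3 - <<'E'
from h import *
c=camera('scene'); save(c['image'][100:260,120:380],'s1.png',3)
E
```

```text
t 1.77 pos [ 0.4905 -0.1592  0.2   ] jaw 4.94 xdown [ 0.    -0.001 -1.   ] F [0.24 0.04 0.46] j [-0.31  0.29 -0.02  1.27 -0.    1.17] w 0.0001
```

View pics/s1.png

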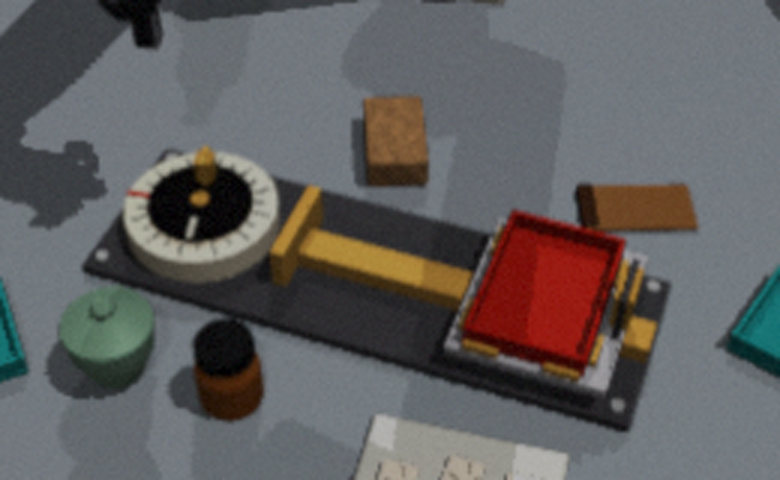

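The closed fingertips hang at (145,30) in the crop, clear of the fin at (205,163), and the dial hasn't moved. I'll descend on the fin's −y side next.

Request:
play_rows:
  rows:
    - [1,-3,0,-35,0,0,0]
    - [1,-3,0,-70,0,0,0]
    - [1,-3,0,-100,0,0,0]
    - [1,-3,0,-125,0,0,0]
    - [1,-3,0,-144,0,0,0]
    - [1,-3,0,-144,0,0,0]
    - [1,-3,0,-144,0,0,0]

```text
t: 2.4
ee_pos: [0.484, -0.1536, 0.0566]
ee_rot: [0.705, -0.032, 0.707, 0.033]
ft_force: [0.5, -0.6, 0.1]
width: 0.0003
```

```bash
python3 st.py
python3 - <<'E'
from h import *
c=camera('scene'); save(c['image'][120:220,120:250],'s2.png',5)
E
```

```text
t 2.4 pos [ 0.484  -0.1536  0.0566] jaw 5.31 xdown [-0.003  0.001 -1.   ] F [ 0.46 -0.6   0.1 ] j [-0.31  0.4  -0.25  0.92  0.    1.17] w 0.0003
```

View pics/s2.png

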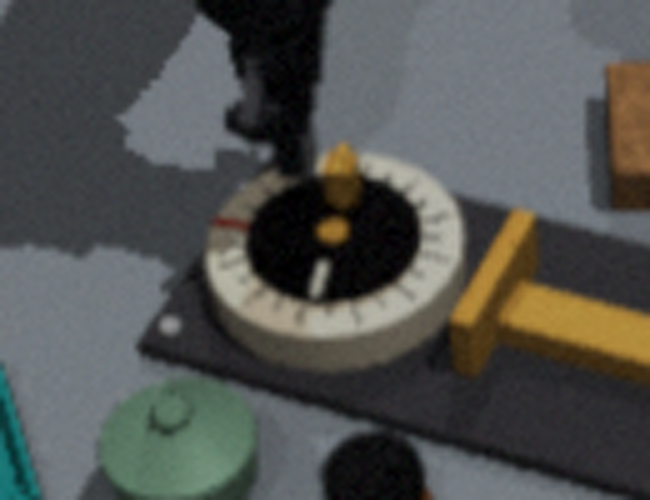

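```bash
cat > arc.py <<'E'
import numpy as np,sys
ax=np.array([518,-122.]);
def P(phi,off,r=32):
    a=np.radians(phi); return ax+r*np.array([np.cos(a),np.sin(a)])+off*np.array([-np.sin(a),np.cos(a)])
cur=np.array([485,-155.]); phi0=185
def rows(cur,phi0,lst):
    out=[]
    for phi,off in lst:
        d=P(phi,off)-cur; out.append([1,round(d[0],1),round(d[1],1),0,0,0,round(np.radians(phi-phi0),3)])
    print(out, 'end', P(*lst[-1]))
    return P(*lst[-1])
if __name__=='__main__':
    e=rows(cur,185,[(185,25),(185,21),(185,19),(181,19),(176,19),(171,19),(166,19),(161,19),(156,19),(151,19)])
    e=rows(e,151,[(x,19) for x in (146,141,136,131,126,121,116,111,106,101)])
E
python3 arc.py
```

```text
[[1, np.float64(3.3), np.float64(5.3), 0, 0, 0, np.float64(0.0)], [1, np.float64(3.0), np.float64(9.3), 0, 0, 0, np.float64(0.0)], [1, np.float64(2.8), np.float64(11.3), 0, 0, 0, np.float64(0.0)], [1, np.float64(1.3), np.float64(13.4), 0, 0, 0, np.float64(-0.07)], [1, np.float64(-0.2), np.float64(16.3), 0, 0, 0, np.float64(-0.157)], [1, np.float64(-1.6), np.float64(19.2), 0, 0, 0, np.float64(-0.244)], [1, np.float64(-2.6), np.float64(22.3), 0, 0, 0, np.float64(-0.332)], [1, np.float64(-3.4), np.float64(25.5), 0, 0, 0, np.float64(-0.419)], [1, np.float64(-4.0), np.float64(28.7), 0, 0, 0, np.float64(-0.506)], [1, np.float64(-4.2), np.float64(31.9), 0, 0, 0, np.float64(-0.593)]] end [ 480.80078659 -123.10386659]
[[1, np.float64(0.0), np.float64(3.2), 0, 0, 0, np.float64(-0.087)], [1, np.float64(0.4), np.float64(6.5), 0, 0, 0, np.float64(-0.175)], [1, np.float64(1.0), np.float64(9.7), 0, 0, 0, np.float64(-0.262)], [1, np.float64(1.9), np.float64(12.8), 0, 0, 0, np.float64(-0.349)], [1, np.float64(3.0), np.float64(15.8), 0, 0, 0, np.float64(-0.436)], [1, np.float64(4.4), np.float64(18.7), 0, 0, 0, np.float64(-0.524)], [1, np.float64(6.1), np.float64(21.5), 0, 0, 0, np.float64(-0.611)], [1, np.float64(8.0), np.float64(24.2), 0, 0, 0, np.float64(-0.698)], [1, np.float64(10.1), np.float64(26.6), 0, 0, 0, np.float64(-0.785)], [1, np.float64(12.4), np.float64(28.9), 0, 0, 0, np.float64(-0.873)]] end [493.24319566 -94.21330104]
```

Request:
play_rows:
  rows:
    - [1,3.3,5.3,0,0,0,0]
    - [1,3,9.3,0,0,0,0]
    - [1,2.8,11.3,0,0,0,0]
    - [1,1.3,13.4,0,0,0,-0.07]
    - [1,-0.2,16.3,0,0,0,-0.157]
    - [1,-1.6,19.2,0,0,0,-0.244]
    - [1,-2.6,22.3,0,0,0,-0.332]
    - [1,-3.4,25.5,0,0,0,-0.419]
    - [1,-4,28.7,0,0,0,-0.506]
    - [1,-4.2,31.9,0,0,0,-0.593]

```text
t: 3.28
ee_pos: [0.4824, -0.1245, 0.0588]
ee_rot: [0.686, 0.177, 0.683, -0.178]
ft_force: [-0.7, -3.1, 0.8]
width: -0.0001
```

```bash
python3 st.py
python3 - <<'E'
from dial import *
c=camera('scene'); save(c['image'][120:220,120:250],'s3.png',5); analyse(c)
c=camera('top'); save(c['image'][170:260,270:370],'t3.png',5); analyse(c)
E
```

```text
t 3.28 pos [ 0.4824 -0.1245  0.0588] jaw -29.05 xdown [ 0.003 -0.003 -1.   ] F [-0.7  -3.1   0.78] j [-0.25  0.38 -0.28  0.9  -0.    1.83] w -0.0001
centre [ 0.5181 -0.1224] ring r 0.0716 n 142
index -32.24296357610004 12 target -91.23511316154598 2
fin pts 100 angle 161.64624574996282 r 0.025999097257302598 zmax 0.08428711088934646
centre [ 0.5179 -0.1222] ring r 0.0726 n 114
index -77.91619407852296 59 target 0.0 0
fin pts 21 angle 141.99069300119547 r 0.03365104679919728 zmax 0.07763583743963239
```

View pics/s3.png

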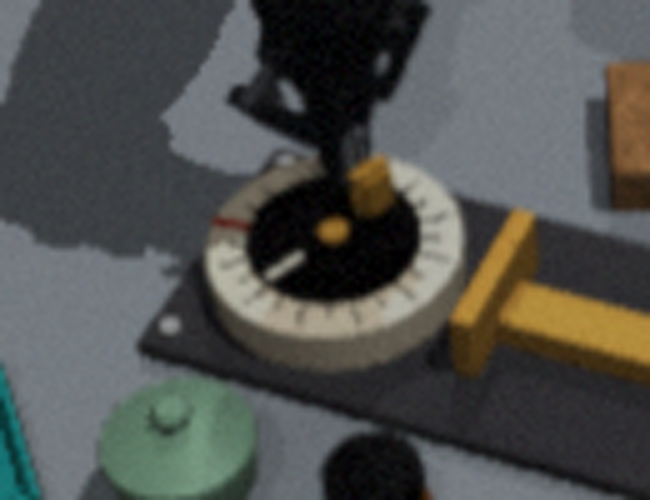

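The mark is at (287,265), about −32°, with the fin at (370,188) following the fingertips and 3 N of push. I'll continue the arc.

Request:
play_rows:
  rows:
    - [1,0,3.2,0,0,0,-0.087]
    - [1,0.4,6.5,0,0,0,-0.175]
    - [1,1,9.7,0,0,0,-0.262]
    - [1,1.9,12.8,0,0,0,-0.349]
    - [1,3,15.8,0,0,0,-0.436]
    - [1,4.4,18.7,0,0,0,-0.524]
    - [1,6.1,21.5,0,0,0,-0.611]
    - [1,8,24.2,0,0,0,-0.698]
    - [1,10.1,26.6,0,0,0,-0.785]
    - [1,12.4,28.9,0,0,0,-0.873]

```text
t: 4.22
ee_pos: [0.4926, -0.0947, 0.0575]
ee_rot: [0.546, 0.449, 0.546, -0.45]
ft_force: [-1.6, -1.6, 1.4]
width: -0.0001
```

```bash
python3 st.py
python3 - <<'E'
from dial import *
c=camera('scene'); save(c['image'][120:220,120:250],'s4.png',6); analyse(c)
E
```

```text
t 4.22 pos [ 0.4926 -0.0947  0.0575] jaw -78.91 xdown [-0.002 -0.001 -1.   ] F [-1.6  -1.62  1.45] j [-0.19  0.39 -0.27  0.91 -0.    2.76] w -0.0001
centre [ 0.5178 -0.1226] ring r 0.0718 n 149
index None 0 target -90.93534274483366 2
fin pts 100 angle 106.40061283799034 r 0.031978385022159286 zmax 0.08497312633587784
```

View pics/s4.png

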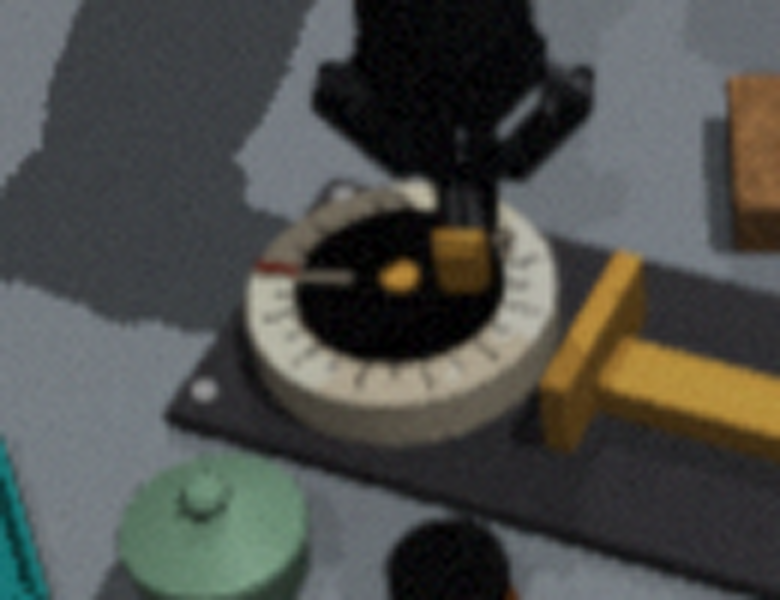

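```bash
cat > fine.py <<'E'
from h import *
from scipy.interpolate import RegularGridInterpolator as RG
def polar(c,ref,z,r0,r1,fn):
    h,w=c['image'].shape[:2]
    K=np.array([[c['fx'],0,c['cx']],[0,c['fy'],c['cy']],[0,0,1]],float)
    it=RG((np.arange(h),np.arange(w)),fn(c['image'].astype(float)))
    th=np.radians(np.arange(-130,-50,.5)); rr=np.linspace(r0,r1,15)
    X=ref[0]+np.outer(rr,np.cos(th));Y=ref[1]+np.outer(rr,np.sin(th))
    p=cv2.projectPoints(np.stack([X,Y,0*X+z],-1).reshape(-1,1,3),np.array(c['rvec'],float),np.array(c['tvec'],float),K,np.array([c['k1'],0,0,0,0.]))[0].reshape(-1,2)
    return np.degrees(th),rr,it(p[:,::-1]).reshape(X.shape)
def cen(th,s):
    s=s-np.median(s); k=s.argmax(); m=abs(th-th[k])<9; w=np.clip(s[m]-.3*s[k],0,None); return (w@th[m]/w.sum()).round(2),s[k].round(1)
def fine(c,ref):
    th,rr,A=polar(c,ref,.046,.028,.045,lambda i:i.mean(2)); 
    th,r2,B=polar(c,ref,.040,.053,.069,lambda i:i[...,0]-i[...,1])
    print('index',cen(th,A.mean(0)),'in/out',cen(th,A[:7].mean(0)),cen(th,A[8:].mean(0)),'target',cen(th,B.mean(0)),'in/out',cen(th,B[:7].mean(0)),cen(th,B[8:].mean(0)))
E
python3 - <<'E'
from fine import *
import pickle
fine(pickle.load(open('scene0.pkl','rb')),(.5178,-.1225))
fine(pickle.load(open('top0.pkl','rb')),(.5182,-.1218))
fine(camera('scene'),(.5178,-.1225));c=camera('top');fine(c,(.5182,-.1218));save(c['image'][170:260,270:370],'t4.png',6)
E
```

```text
index (np.float64(-126.63), np.float64(4.7)) in/out (np.float64(-52.95), np.float64(3.1)) (np.float64(-126.04), np.float64(7.5)) target (np.float64(-91.11), np.float64(59.4)) in/out (np.float64(-91.28), np.float64(52.2)) (np.float64(-90.97), np.float64(66.1))
index (np.float64(-67.53), np.float64(2.0)) in/out (np.float64(-102.25), np.float64(2.2)) (np.float64(-67.73), np.float64(3.4)) target (np.float64(-89.29), np.float64(60.7)) in/out (np.float64(-89.24), np.float64(60.0)) (np.float64(-89.36), np.float64(60.6))
index (np.float64(-82.48), np.float64(61.5)) in/out (np.float64(-82.49), np.float64(62.9)) (np.float64(-82.32), np.float64(59.2)) target (np.float64(-91.11), np.float64(33.0)) in/out (np.float64(-91.36), np.float64(29.6)) (np.float64(-90.86), np.float64(37.1))
index (np.float64(-118.23), np.float64(6.2)) in/out (np.float64(-55.15), np.float64(17.5)) (np.float64(-115.04), np.float64(13.9)) target (np.float64(-65.35), np.float64(1.1)) in/out (np.float64(-84.85), np.float64(2.6)) (np.float64(-90.63), np.float64(1.4))
```

View pics/t4.png

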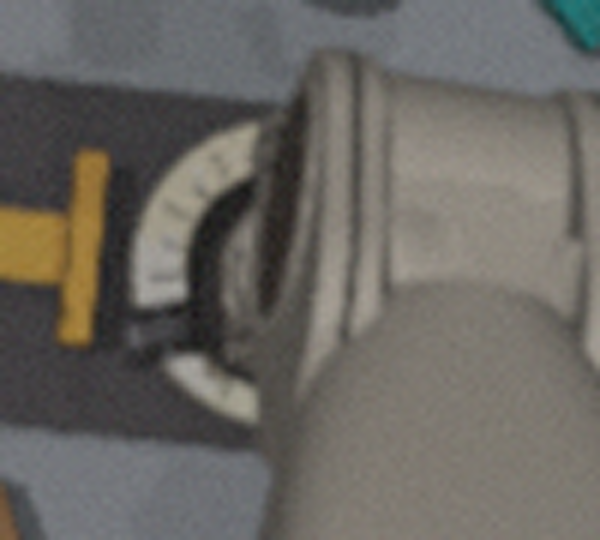

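Request:
play_rows:
  rows:
    - [1,1.2,1.0,0,0,0,-0.04]
    - [1,2.4,1.9,0,0,0,-0.08]
    - [1,3.6,2.8,0,0,0,-0.122]
    - [1,3.6,2.8,0,0,0,-0.122]
    - [1,3.6,2.8,0,0,0,-0.122]

```text
t: 4.78
ee_pos: [0.4967, -0.0917, 0.0574]
ee_rot: [0.519, 0.48, 0.519, -0.481]
ft_force: [-2.0, -1.5, 0.7]
width: 0.0001
```

```bash
python3 st.py
python3 - <<'E'
from fine import *
c=camera('scene');fine(c,(.5178,-.1225)); fine(c,(.5178,-.1215));fine(c,(.5188,-.1225)); save(c['image'][130:200,140:230],'s5.png',8)
E
```

```text
t 4.78 pos [ 0.4967 -0.0917  0.0574] jaw -85.6 xdown [-0.001  0.    -1.   ] F [-1.98 -1.47  0.71] j [-0.18  0.4  -0.26  0.91  0.    2.88] w 0.0001
index (np.float64(-89.95), np.float64(61.0)) in/out (np.float64(-89.78), np.float64(63.2)) (np.float64(-89.84), np.float64(59.9)) target (np.float64(-90.96), np.float64(33.7)) in/out (np.float64(-91.12), np.float64(30.1)) (np.float64(-90.83), np.float64(37.2))
index (np.float64(-90.09), np.float64(61.7)) in/out (np.float64(-90.05), np.float64(64.0)) (np.float64(-89.81), np.float64(59.9)) target (np.float64(-90.94), np.float64(33.4)) in/out (np.float64(-91.01), np.float64(29.7)) (np.float64(-90.88), np.float64(37.8))
index (np.float64(-91.52), np.float64(61.2)) in/out (np.float64(-91.65), np.float64(62.8)) (np.float64(-91.22), np.float64(60.0)) target (np.float64(-91.9), np.float64(33.7)) in/out (np.float64(-92.12), np.float64(30.5)) (np.float64(-91.7), np.float64(36.9))
```

View pics/s5.png

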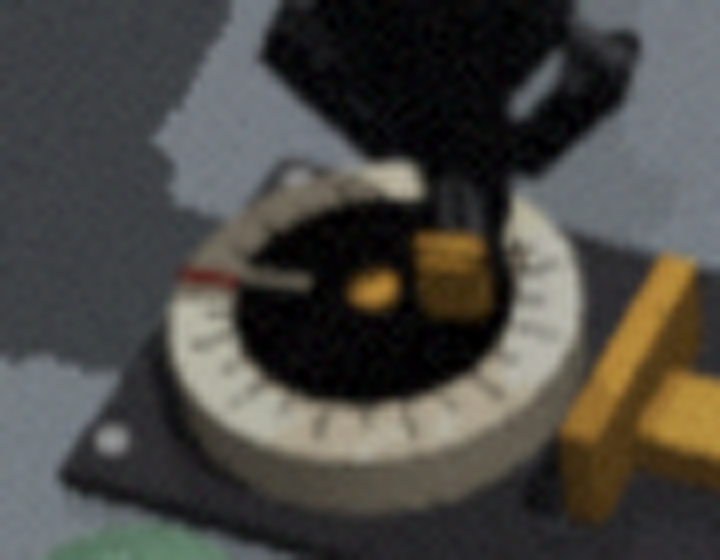

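Request:
play_rows:
  rows:
    - [1,-6,0,0,0,0,0]
    - [1,-14,0,0,0,0,0]
    - [1,-16,0,20,0,0,0]
    - [1,-16,0,55,0,0,0]
    - [1,-16,0,90,0,0,0]
    - [1,-16,0,125,0,0,0]
    - [1,-16,0,145,0,0,0]

```text
t: 5.42
ee_pos: [0.482, -0.0917, 0.2063]
ee_rot: [0.52, 0.482, 0.517, -0.48]
ft_force: [-0.1, -0.4, -0.7]
width: -0.0001
```

Request:
play_rows:
  rows:
    - [1,10,36,0,0,0,0.12]
    - [1,20,72,0,0,0,0.24]
    - [1,29,108,0,0,0,0.36]
    - [1,39,144,0,0,0,0.48]
    - [1,49,180,0,0,0,0.6]
    - [1,58,216,0,0,0,0.72]
    - [1,68,252,0,0,0,0.84]
    - [1,77,288,0,0,0,0.96]
    - [1,86,324,0,0,0,1.08]
    - [1,93,360,0,0,0,1.2]

```text
t: 6.25
ee_pos: [0.5739, 0.2701, 0.2022]
ee_rot: [0.7, 0.102, 0.7, -0.102]
ft_force: [0.4, -0.6, 0.4]
width: -0.0002
```

```bash
python3 st.py
python3 - <<'E'
from fine import *
from dial import analyse
for n in('scene','top'):
    c=camera(n);print(n);ref,_,_=analyse(c);fine(c,ref);fine(c,ref+[.001,0]); 
    save(c['image'][130:200,140:230] if n=='scene' else c['image'][180:250,280:355],n+'6.png',8)
    save(c['image'],n+'6f.png',1.5)
E
```

```text
t 6.25 pos [0.5739 0.2701 0.2022] jaw -16.62 xdown [-0.     0.001 -1.   ] F [ 0.41 -0.55  0.38] j [0.44 0.53 0.35 1.4  0.   2.3 ] w -0.0002
scene
centre [ 0.5181 -0.1224] ring r 0.0715 n 154
index -90.75842690107476 12 target -91.53119976519332 7
fin pts 56 angle 85.05792706727858 r 0.030431984172101616 zmax 0.07788749815438387
index (np.float64(-90.67), np.float64(107.0)) in/out (np.float64(-90.41), np.float64(112.5)) (np.float64(-90.45), np.float64(103.7)) target (np.float64(-91.35), np.float64(61.2)) in/out (np.float64(-91.5), np.float64(53.0)) (np.float64(-91.2), np.float64(68.9))
index (np.float64(-92.15), np.float64(107.6)) in/out (np.float64(-92.28), np.float64(112.2)) (np.float64(-91.83), np.float64(103.8)) target (np.float64(-92.29), np.float64(61.1)) in/out (np.float64(-92.51), np.float64(53.2)) (np.float64(-92.08), np.float64(69.0))
top
centre [ 0.5181 -0.1218] ring r 0.0723 n 179
index -87.56725661337804 21 target -88.9032916780461 7
fin pts 51 angle 94.19855194640502 r 0.02987037545247701 zmax 0.08093724731382339
index (np.float64(-87.68), np.float64(99.5)) in/out (np.float64(-87.57), np.float64(103.7)) (np.float64(-87.71), np.float64(96.6)) target (np.float64(-89.19), np.float64(62.1)) in/out (np.float64(-89.11), np.float64(61.2)) (np.float64(-89.28), np.float64(63.3))
index (np.float64(-89.26), np.float64(99.9)) in/out (np.float64(-89.42), np.float64(104.2)) (np.float64(-89.11), np.float64(95.8)) target (np.float64(-90.14), np.float64(62.1)) in/out (np.float64(-90.12), np.float64(61.0)) (np.float64(-90.15), np.float64(63.4))
```

View pics/scene6.png

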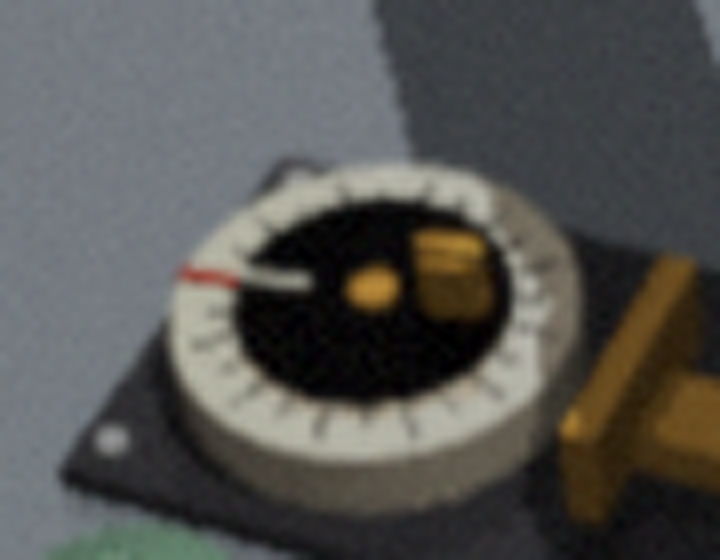

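View pics/top6.png

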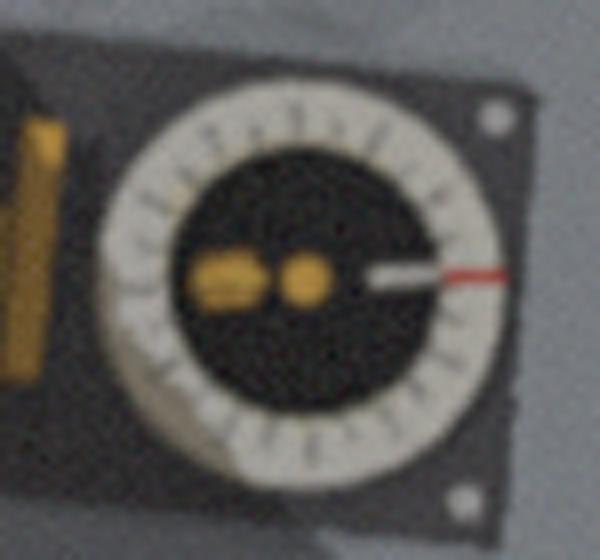

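View pics/scene6f.png

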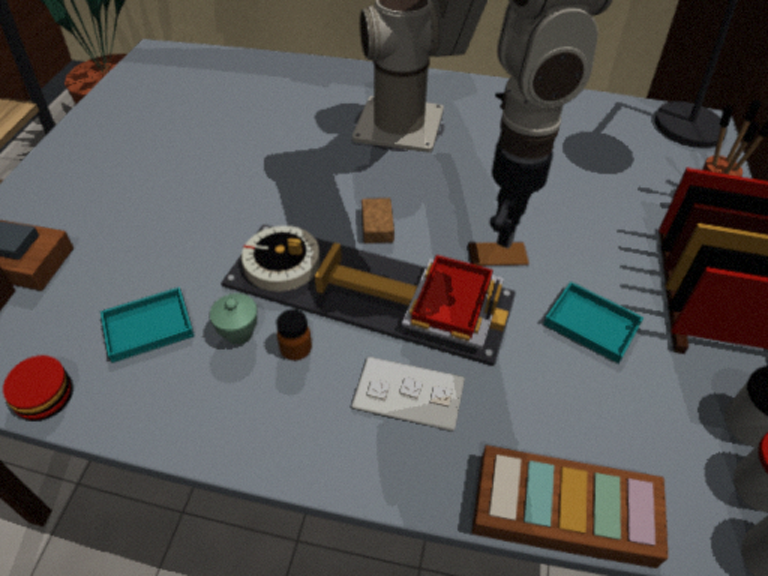

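Both views agree that the mark lies about 1° short of the line: (275,280) against (210,275) in the scene crop, and −0.7° and −1.5° numerically. A 1.2° nudge is cheap, so I'll retrace the path.

Request:
play_rows:
  rows:
    - [1,-10,-36,0,0,0,-0.12]
    - [1,-20,-72,0,0,0,-0.24]
    - [1,-29,-108,0,0,0,-0.36]
    - [1,-39,-144,0,0,0,-0.48]
    - [1,-49,-180,0,0,0,-0.6]
    - [1,-58,-216,0,0,0,-0.72]
    - [1,-68,-252,0,0,0,-0.84]
    - [1,-77,-288,0,0,0,-0.96]
    - [1,-86,-324,0,0,0,-1.08]
    - [1,-93,-360,0,0,0,-1.2]

```text
t: 7.18
ee_pos: [0.479, -0.0935, 0.2024]
ee_rot: [0.516, 0.483, 0.517, -0.483]
ft_force: [0.2, -0.8, -1.1]
width: 0.0
```

Request:
play_rows:
  rows:
    - [1,0,0,-35,0,0,0]
    - [1,0,0,-70,0,0,0]
    - [1,0,0,-105,0,0,0]
    - [1,0,0,-130,0,0,0]
    - [1,0,0,-145,0,0,0]
    - [1,0,0,-145,0,0,0]

```text
t: 7.68
ee_pos: [0.4768, -0.0915, 0.0538]
ee_rot: [0.515, 0.48, 0.52, -0.483]
ft_force: [-0.4, 0.8, -0.5]
width: 0.0001
```

Request:
play_rows:
  rows:
    - [1,6,0,0,0,0,0]
    - [1,11,0,0,0,0,0]
    - [1,14,0,0,0,0,0]
    - [1,15.5,0,0,0,0,0]
    - [1,16,0,0,0,0,0]
    - [1,16.3,0.2,0,0,0,-0.01]
    - [1,16.7,0.4,0,0,0,-0.021]
    - [1,16.7,0.4,0,0,0,-0.021]

```text
t: 8.35
ee_pos: [0.498, -0.0913, 0.0575]
ee_rot: [0.513, 0.487, 0.513, -0.487]
ft_force: [-1.9, 0.0, 0.3]
width: -0.0001
```

```bash
python3 st.py
python3 - <<'E'
from fine import *
for k in range(2):
    c=camera('scene');fine(c,np.array([.5181,-.1224]))
E
```

```text
t 8.35 pos [ 0.498  -0.0913  0.0575] jaw -87.01 xdown [ 0. -0. -1.] F [-1.88  0.04  0.29] j [-0.18  0.4  -0.26  0.91 -0.    2.91] w -0.0001
index (np.float64(-92.83), np.float64(62.9)) in/out (np.float64(-92.99), np.float64(62.8)) (np.float64(-92.99), np.float64(62.8)) target (np.float64(-91.33), np.float64(33.3)) in/out (np.float64(-91.48), np.float64(29.8)) (np.float64(-91.17), np.float64(37.2))
index (np.float64(-92.9), np.float64(62.8)) in/out (np.float64(-93.02), np.float64(62.0)) (np.float64(-92.99), np.float64(63.3)) target (np.float64(-91.26), np.float64(33.1)) in/out (np.float64(-91.42), np.float64(30.1)) (np.float64(-91.08), np.float64(36.2))
```

Request:
play_rows:
  rows:
    - [1,-6,0,0,0,0,0]
    - [1,-14,0,0,0,0,0]
    - [1,-16,0,20,0,0,0]
    - [1,-16,0,55,0,0,0]
    - [1,-16,0,90,0,0,0]
    - [1,-16,0,125,0,0,0]
    - [1,-16,0,145,0,0,0]

```text
t: 9.03
ee_pos: [0.4825, -0.0915, 0.2062]
ee_rot: [0.514, 0.488, 0.512, -0.486]
ft_force: [-0.3, 0.8, -0.3]
width: -0.0
```

Request:
play_rows:
  rows:
    - [1,10,36,0,0,0,0.12]
    - [1,20,72,0,0,0,0.24]
    - [1,29,108,0,0,0,0.36]
    - [1,39,144,0,0,0,0.48]
    - [1,49,180,0,0,0,0.6]
    - [1,58,216,0,0,0,0.72]
    - [1,68,252,0,0,0,0.84]
    - [1,77,288,0,0,0,0.96]
    - [1,86,324,0,0,0,1.08]
    - [1,93,360,0,0,0,1.2]

```text
t: 9.87
ee_pos: [0.5745, 0.2702, 0.202]
ee_rot: [0.698, 0.11, 0.699, -0.11]
ft_force: [0.7, -1.5, 0.2]
width: 0.0001
```

```bash
python3 st.py
python3 - <<'E'
from fine import *
from dial import analyse
for n in('scene','top'):
    c=camera(n);print(n);ref,_,_=analyse(c);fine(c,ref);fine(c,ref+[.001,0]); 
    save(c['image'][130:200,140:230] if n=='scene' else c['image'][180:250,280:355],n+'7.png',8)
E
```

```text
t 9.87 pos [0.5745 0.2702 0.202 ] jaw -17.88 xdown [-0. -0. -1.] F [ 0.67 -1.51  0.23] j [ 0.44  0.53  0.35  1.4  -0.    2.32] w 0.0001
scene
centre [ 0.5179 -0.1225] ring r 0.0714 n 155
index -92.47815993775569 13 target -91.41707272181131 7
fin pts 56 angle 82.41491144160123 r 0.030501348096777955 zmax 0.07791805505416474
index (np.float64(-92.79), np.float64(108.9)) in/out (np.float64(-92.77), np.float64(110.8)) (np.float64(-92.89), np.float64(108.7)) target (np.float64(-91.23), np.float64(61.8)) in/out (np.float64(-91.39), np.float64(55.3)) (np.float64(-91.07), np.float64(68.3))
index (np.float64(-94.35), np.float64(109.8)) in/out (np.float64(-94.65), np.float64(110.9)) (np.float64(-94.28), np.float64(110.2)) target (np.float64(-92.16), np.float64(61.7)) in/out (np.float64(-92.4), np.float64(55.4)) (np.float64(-91.95), np.float64(68.0))
top
centre [ 0.5181 -0.1217] ring r 0.0721 n 179
index -90.07555383875878 15 target -88.86442051986438 7
fin pts 49 angle 92.2167517315435 r 0.030083905548268553 zmax 0.07967414194428481
index (np.float64(-90.23), np.float64(88.7)) in/out (np.float64(-90.45), np.float64(89.8)) (np.float64(-90.27), np.float64(88.0)) target (np.float64(-89.17), np.float64(60.7)) in/out (np.float64(-89.11), np.float64(59.7)) (np.float64(-89.24), np.float64(62.5))
index (np.float64(-91.79), np.float64(88.4)) in/out (np.float64(-92.18), np.float64(89.5)) (np.float64(-91.67), np.float64(88.2)) target (np.float64(-90.11), np.float64(60.4)) in/out (np.float64(-90.12), np.float64(59.7)) (np.float64(-90.11), np.float64(62.0))
```

View pics/scene7.png

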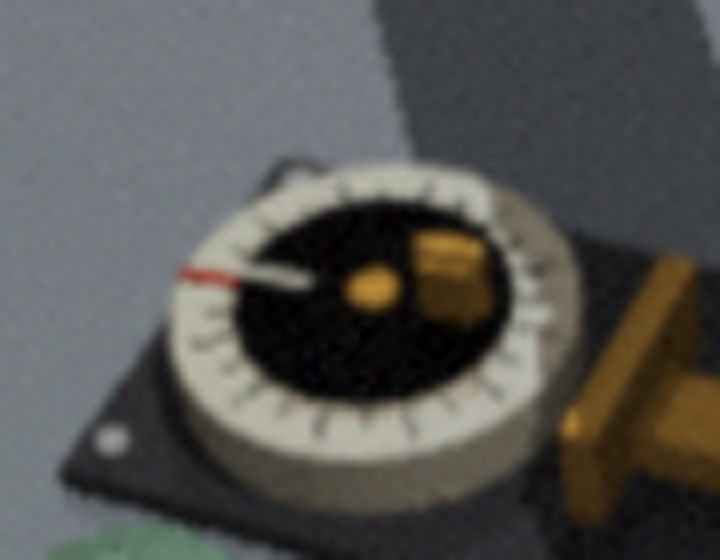

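View pics/top7.png

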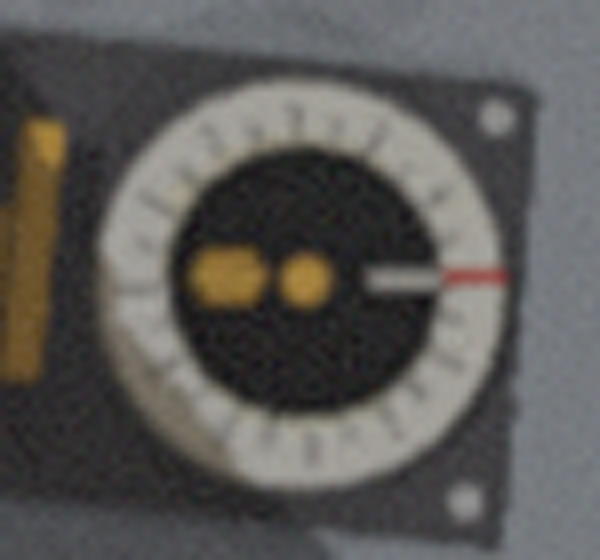

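The nudge overshot slightly: the mark is now 1.0–1.5° past the line in both views. I'll ease it back from the fin's other face, checking as I go.

Request:
play_rows:
  rows:
    - [1,-2,-36,0,0,0,-0.12]
    - [1,-4,-72,0,0,0,-0.24]
    - [1,-6,-108,0,0,0,-0.36]
    - [1,-8,-144,0,0,0,-0.48]
    - [1,-10,-180,0,0,0,-0.6]
    - [1,-12,-216,0,0,0,-0.72]
    - [1,-14,-252,0,0,0,-0.84]
    - [1,-16,-288,0,0,0,-0.96]
    - [1,-17,-324,0,0,0,-1.08]
    - [1,-17.5,-359.4,0,0,0,-1.2]

```text
t: 10.8
ee_pos: [0.5556, -0.093, 0.2024]
ee_rot: [0.511, 0.488, 0.511, -0.489]
ft_force: [0.0, -0.4, -0.5]
width: -0.0001
```

Request:
play_rows:
  rows:
    - [1,0,0,-10,0,0,-0.03]
    - [1,0,0,-45,0,0,-0.03]
    - [1,0,0,-80,0,0,-0.03]
    - [1,0,0,-110,0,0,-0.03]
    - [1,0,0,-132,0,0,-0.03]
    - [1,0,0,-145,0,0,-0.03]
    - [1,0,0,-145,0,0,-0.03]

```text
t: 11.38
ee_pos: [0.5531, -0.0908, 0.0536]
ee_rot: [0.503, 0.493, 0.508, -0.496]
ft_force: [-0.5, -0.1, 0.1]
width: -0.0002
```

Request:
play_rows:
  rows:
    - [1,-6,0,0,0,0,0]
    - [1,-11,0,0,0,0,0]
    - [1,-14,0,0,0,0,0]
    - [1,-15,0,0,0,0,0]
    - [1,-15.5,0,0,0,0,0]
    - [1,-15.5,0,0,0,0,0]

```text
t: 11.88
ee_pos: [0.5422, -0.0908, 0.0582]
ee_rot: [0.506, 0.495, 0.505, -0.494]
ft_force: [-0.6, 0.5, -0.4]
width: -0.0002
```

```bash
python3 st.py
python3 - <<'E'
from fine import *
for k in range(2):
    c=camera('scene');fine(c,np.array([.5179,-.1225]))
save(c['image'][130:200,140:230],'s8.png',8)
E
```

```text
t 11.88 pos [ 0.5422 -0.0908  0.0582] jaw -88.7 xdown [ 0.002 -0.    -1.   ] F [-0.56  0.54 -0.43] j [-0.17  0.47 -0.14  0.96 -0.    2.95] w -0.0002
index (np.float64(-92.61), np.float64(62.0)) in/out (np.float64(-92.84), np.float64(63.0)) (np.float64(-92.69), np.float64(63.0)) target (np.float64(-91.08), np.float64(34.0)) in/out (np.float64(-91.28), np.float64(29.9)) (np.float64(-90.89), np.float64(38.3))
index (np.float64(-92.56), np.float64(62.9)) in/out (np.float64(-92.53), np.float64(64.1)) (np.float64(-92.76), np.float64(63.1)) target (np.float64(-91.1), np.float64(33.2)) in/out (np.float64(-91.38), np.float64(29.9)) (np.float64(-90.86), np.float64(36.9))
```

View pics/s8.png

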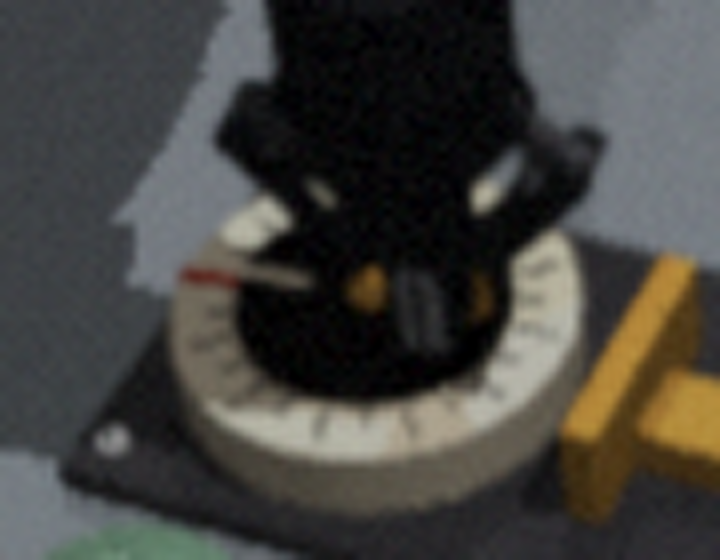

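The finger at (420,310) stands in front of the fin and isn't touching yet; the mark at (275,273) is still visible. I'll take fine steps.

Request:
play_rows:
  rows:
    - [1,-0.5,0,0,0,0,0]
    - [1,-1,0,0,0,0,0]
    - [1,-1,0,0,0,0,0]

```text
t: 12.23
ee_pos: [0.5407, -0.0906, 0.0572]
ee_rot: [0.506, 0.494, 0.506, -0.494]
ft_force: [-0.1, -0.4, -0.1]
width: 0.0
```

```bash
cat > lk.py <<'E'
from fine import *
from st import st
s=st()
for k in range(2): fine(camera('scene'),np.array([.5179,-.1225]))
E
python3 lk.py
```

```text
t 12.23 pos [ 0.5407 -0.0906  0.0572] jaw -88.69 xdown [-0.  0. -1.] F [-0.06 -0.36 -0.05] j [-0.17  0.47 -0.14  0.96 -0.    2.95] w 0.0
index (np.float64(-92.49), np.float64(60.9)) in/out (np.float64(-92.61), np.float64(62.2)) (np.float64(-92.63), np.float64(62.0)) target (np.float64(-91.09), np.float64(32.4)) in/out (np.float64(-91.32), np.float64(29.2)) (np.float64(-90.91), np.float64(36.1))
index (np.float64(-92.66), np.float64(62.6)) in/out (np.float64(-92.9), np.float64(64.0)) (np.float64(-92.63), np.float64(62.7)) target (np.float64(-90.89), np.float64(32.9)) in/out (np.float64(-91.0), np.float64(29.1)) (np.float64(-90.78), np.float64(37.0))
```

Request:
play_rows:
  rows:
    - [1,-0.5,0,0,0,0,0]
    - [1,-1,0,0,0,0,0]
    - [1,-1,0,0,0,0,0]

```text
t: 12.58
ee_pos: [0.5397, -0.0907, 0.0572]
ee_rot: [0.506, 0.494, 0.506, -0.494]
ft_force: [-0.9, 0.6, 0.1]
width: 0.0001
```

```bash
python3 lk.py
```

```text
t 12.58 pos [ 0.5397 -0.0907  0.0572] jaw -88.69 xdown [-0.  0. -1.] F [-0.86  0.56  0.14] j [-0.17  0.47 -0.15  0.96 -0.    2.95] w 0.0001
index (np.float64(-92.55), np.float64(64.1)) in/out (np.float64(-92.58), np.float64(64.4)) (np.float64(-92.77), np.float64(61.9)) target (np.float64(-91.08), np.float64(33.1)) in/out (np.float64(-91.32), np.float64(29.3)) (np.float64(-90.86), np.float64(36.9))
index (np.float64(-92.52), np.float64(60.9)) in/out (np.float64(-92.54), np.float64(61.5)) (np.float64(-92.69), np.float64(61.1)) target (np.float64(-91.0), np.float64(33.4)) in/out (np.float64(-91.24), np.float64(30.1)) (np.float64(-90.79), np.float64(36.7))
```

Request:
play_rows:
  rows:
    - [1,-0.5,0,0,0,0,0]
    - [1,-0.8,0,0,0,0,0]
    - [1,-0.8,0,0,0,0,0]

```text
t: 12.93
ee_pos: [0.5389, -0.0907, 0.0573]
ee_rot: [0.506, 0.494, 0.506, -0.494]
ft_force: [-0.5, 0.0, -1.0]
width: 0.0003
```

```bash
python3 lk.py
```

```text
t 12.93 pos [ 0.5389 -0.0907  0.0573] jaw -88.7 xdown [-0.  0. -1.] F [-0.54  0.03 -0.96] j [-0.17  0.47 -0.15  0.96 -0.    2.95] w 0.0003
index (np.float64(-92.66), np.float64(61.6)) in/out (np.float64(-92.62), np.float64(62.2)) (np.float64(-92.84), np.float64(61.5)) target (np.float64(-91.0), np.float64(33.4)) in/out (np.float64(-91.16), np.float64(29.5)) (np.float64(-90.86), np.float64(37.9))
index (np.float64(-92.45), np.float64(63.6)) in/out (np.float64(-92.53), np.float64(66.0)) (np.float64(-92.67), np.float64(63.0)) target (np.float64(-91.13), np.float64(33.3)) in/out (np.float64(-91.28), np.float64(29.7)) (np.float64(-91.02), np.float64(37.4))
```

Request:
play_rows:
  rows:
    - [1,-0.4,0,0,0,0,0]
    - [1,-0.8,0,0,0,0,0]
    - [1,-0.8,0,0,0,0,0]

```text
t: 13.28
ee_pos: [0.5381, -0.0907, 0.0573]
ee_rot: [0.506, 0.494, 0.506, -0.494]
ft_force: [-0.6, -0.1, -0.7]
width: -0.0001
```

```bash
python3 lk.py
```

```text
t 13.28 pos [ 0.5381 -0.0907  0.0573] jaw -88.69 xdown [-0. -0. -1.] F [-0.64 -0.14 -0.69] j [-0.17  0.47 -0.15  0.96 -0.    2.95] w -0.0001
index (np.float64(-92.7), np.float64(62.1)) in/out (np.float64(-92.87), np.float64(64.2)) (np.float64(-92.81), np.float64(60.7)) target (np.float64(-91.06), np.float64(33.4)) in/out (np.float64(-91.17), np.float64(29.4)) (np.float64(-90.93), np.float64(37.3))
index (np.float64(-92.48), np.float64(62.7)) in/out (np.float64(-92.57), np.float64(64.6)) (np.float64(-92.67), np.float64(61.0)) target (np.float64(-91.01), np.float64(32.8)) in/out (np.float64(-91.13), np.float64(28.8)) (np.float64(-90.91), np.float64(36.9))
```

Request:
play_rows:
  rows:
    - [1,-0.4,0,0,0,0,0]
    - [1,-0.8,0,0,0,0,0]
    - [1,-0.8,0,0,0,0,0]

```text
t: 13.63
ee_pos: [0.5373, -0.0907, 0.0573]
ee_rot: [0.506, 0.494, 0.506, -0.494]
ft_force: [-0.2, -0.4, 0.8]
width: -0.0002
```

```bash
python3 lk.py
```

```text
t 13.63 pos [ 0.5373 -0.0907  0.0573] jaw -88.7 xdown [-0.  0. -1.] F [-0.19 -0.39  0.83] j [-0.17  0.46 -0.15  0.95  0.    2.95] w -0.0002
index (np.float64(-92.64), np.float64(62.2)) in/out (np.float64(-92.59), np.float64(63.6)) (np.float64(-92.78), np.float64(60.4)) target (np.float64(-91.02), np.float64(32.3)) in/out (np.float64(-91.25), np.float64(29.9)) (np.float64(-90.82), np.float64(34.8))
index (np.float64(-92.78), np.float64(61.0)) in/out (np.float64(-92.93), np.float64(63.1)) (np.float64(-92.88), np.float64(61.1)) target (np.float64(-91.03), np.float64(32.9)) in/out (np.float64(-91.29), np.float64(29.1)) (np.float64(-90.83), np.float64(36.6))
```

Request:
play_rows:
  rows:
    - [1,-0.4,0,0,0,0,0]
    - [1,-0.8,0,0,0,0,0]
    - [1,-0.8,0,0,0,0,0]

```text
t: 13.98
ee_pos: [0.5365, -0.0907, 0.0573]
ee_rot: [0.506, 0.494, 0.506, -0.494]
ft_force: [-0.0, -0.8, -0.5]
width: -0.0002
```

```bash
python3 lk.py
```

```text
t 13.98 pos [ 0.5365 -0.0907  0.0573] jaw -88.7 xdown [-0.  0. -1.] F [-0.03 -0.81 -0.52] j [-0.17  0.46 -0.15  0.95 -0.    2.95] w -0.0002
index (np.float64(-92.5), np.float64(62.5)) in/out (np.float64(-92.63), np.float64(64.5)) (np.float64(-92.6), np.float64(60.5)) target (np.float64(-91.02), np.float64(33.1)) in/out (np.float64(-91.27), np.float64(30.6)) (np.float64(-90.75), np.float64(36.4))
index (np.float64(-92.67), np.float64(61.6)) in/out (np.float64(-92.88), np.float64(63.5)) (np.float64(-92.72), np.float64(60.9)) target (np.float64(-90.99), np.float64(33.0)) in/out (np.float64(-91.19), np.float64(29.2)) (np.float64(-90.81), np.float64(36.7))
```

Request:
play_rows:
  rows:
    - [1,-0.4,0,0,0,0,0]
    - [1,-0.8,0,0,0,0,0]
    - [1,-0.8,0,0,0,0,0]

```text
t: 14.33
ee_pos: [0.5363, -0.0907, 0.0574]
ee_rot: [0.506, 0.495, 0.505, -0.494]
ft_force: [1.3, -0.3, -1.0]
width: 0.0001
```

```bash
python3 lk.py
```

```text
t 14.33 pos [ 0.5363 -0.0907  0.0574] jaw -88.69 xdown [ 0.001  0.    -1.   ] F [ 1.31 -0.25 -1.04] j [-0.17  0.46 -0.16  0.95  0.    2.95] w 0.0001
index (np.float64(-92.52), np.float64(63.2)) in/out (np.float64(-92.89), np.float64(65.2)) (np.float64(-92.6), np.float64(62.7)) target (np.float64(-91.08), np.float64(33.2)) in/out (np.float64(-91.28), np.float64(30.2)) (np.float64(-90.87), np.float64(36.2))
index (np.float64(-92.49), np.float64(61.2)) in/out (np.float64(-92.72), np.float64(62.4)) (np.float64(-92.52), np.float64(61.9)) target (np.float64(-91.01), np.float64(32.7)) in/out (np.float64(-91.38), np.float64(29.0)) (np.float64(-90.75), np.float64(37.1))
```

Contact: 1.3 N, and the arm is lagging by about 0.6 mm. Small steps from here.

Request:
play_rows:
  rows:
    - [1,-0.5,0,0,0,0,0]
    - [1,-0.5,0,0,0,0,0]

```text
t: 14.6
ee_pos: [0.5355, -0.0905, 0.0574]
ee_rot: [0.506, 0.494, 0.506, -0.494]
ft_force: [2.1, 1.0, -0.4]
width: 0.0006
```

```bash
python3 lk.py
```

```text
t 14.6 pos [ 0.5355 -0.0905  0.0574] jaw -88.69 xdown [ 0.  0. -1.] F [ 2.08  0.97 -0.38] j [-0.17  0.46 -0.16  0.95  0.    2.95] w 0.0006
index (np.float64(-90.97), np.float64(60.0)) in/out (np.float64(-90.43), np.float64(62.2)) (np.float64(-91.09), np.float64(58.4)) target (np.float64(-91.08), np.float64(33.0)) in/out (np.float64(-91.32), np.float64(30.1)) (np.float64(-90.85), np.float64(36.2))
index (np.float64(-91.04), np.float64(58.4)) in/out (np.float64(-90.5), np.float64(59.8)) (np.float64(-91.17), np.float64(58.5)) target (np.float64(-91.04), np.float64(33.4)) in/out (np.float64(-91.3), np.float64(29.5)) (np.float64(-90.82), np.float64(37.8))
```

The mark and line now agree to 0.1° in the scene view. I'll retreat, then go to the tab.

Request:
play_rows:
  rows:
    - [1,5,0,0,0,0,0]
    - [1,13,0,0,0,0,0]
    - [1,16,0,15,0,0,0]
    - [1,16,0,50,0,0,0]
    - [1,16,0,85,0,0,0]
    - [1,16,0,120,0,0,0]
    - [1,16,0,145,0,0,0]

```text
t: 15.28
ee_pos: [0.5525, -0.0909, 0.2057]
ee_rot: [0.507, 0.495, 0.505, -0.494]
ft_force: [1.0, 0.1, 0.2]
width: -0.0004
```

Request:
play_rows:
  rows:
    - [1,2,40,0,0,0,0.12]
    - [1,4,80,0,0,0,0.24]
    - [1,6,120,0,0,0,0.36]
    - [1,8,160,0,0,0,0.48]
    - [1,10,200,0,0,0,0.6]
    - [1,12,240,0,0,0,0.72]
    - [1,15,280,0,0,0,0.84]
    - [1,18,320,0,0,0,0.96]
    - [1,21,360,0,0,0,1.08]
    - [1,24,400,0,0,0,1.2]

```text
t: 16.12
ee_pos: [0.5753, 0.3114, 0.2023]
ee_rot: [0.697, 0.12, 0.697, -0.12]
ft_force: [0.9, -0.4, -0.2]
width: 0.0001
```

Request:
play_rows:
  rows:
    - [1,0,6,0,0,0,0.12]
    - [1,0,12,0,0,0,0.23]
    - [1,0,12,0,0,0,0.23]

```text
t: 16.37
ee_pos: [0.575, 0.3235, 0.2014]
ee_rot: [0.706, 0.04, 0.706, -0.04]
ft_force: [0.5, -0.4, 0.6]
width: -0.0002
```

```bash
python3 st.py
python3 - <<'E'
from fine import *
from dial import analyse
for n in('scene','top'):
    c=camera(n);print(n);ref,_,_=analyse(c);fine(c,ref)
    save(c['image'][130:200,140:230] if n=='scene' else c['image'][180:250,280:355],n+'9.png',8)
    save(c['image'],n+'9f.png',1.5)
E
```

```text
t 16.37 pos [0.575  0.3235 0.2014] jaw -6.5 xdown [-0.001 -0.    -1.   ] F [ 0.49 -0.38  0.6 ] j [0.51 0.58 0.44 1.43 0.   2.2 ] w -0.0002
scene
centre [ 0.5179 -0.1222] ring r 0.0716 n 163
index -90.85258135333753 11 target -91.1789827586494 8
fin pts 55 angle 84.01744069687906 r 0.03001703979691713 zmax 0.07722301374943118
index (np.float64(-91.19), np.float64(104.2)) in/out (np.float64(-90.49), np.float64(107.1)) (np.float64(-91.3), np.float64(105.0)) target (np.float64(-91.17), np.float64(61.0)) in/out (np.float64(-91.26), np.float64(52.9)) (np.float64(-91.07), np.float64(68.7))
top
centre [ 0.5181 -0.1214] ring r 0.0723 n 179
index -88.3930659332587 23 target -88.85713929310172 6
fin pts 48 angle 92.42216306609969 r 0.029582515502073848 zmax 0.07755530412766118
index (np.float64(-88.55), np.float64(105.0)) in/out (np.float64(-88.64), np.float64(101.9)) (np.float64(-88.38), np.float64(108.4)) target (np.float64(-89.21), np.float64(62.3)) in/out (np.float64(-89.15), np.float64(59.9)) (np.float64(-89.28), np.float64(65.0))
```

View pics/top9.png

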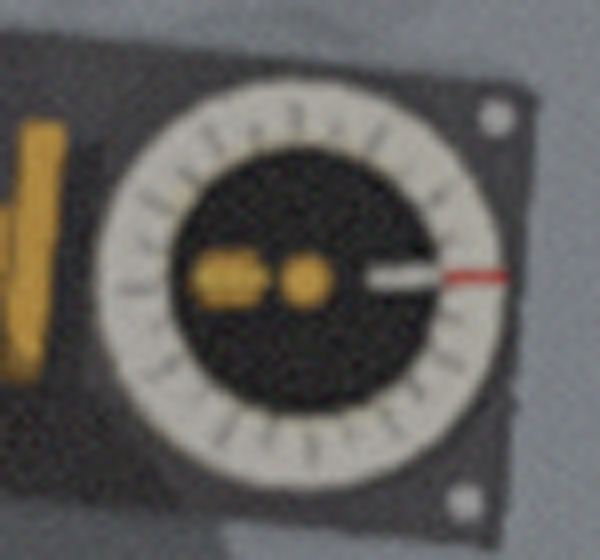

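View pics/scene9f.png

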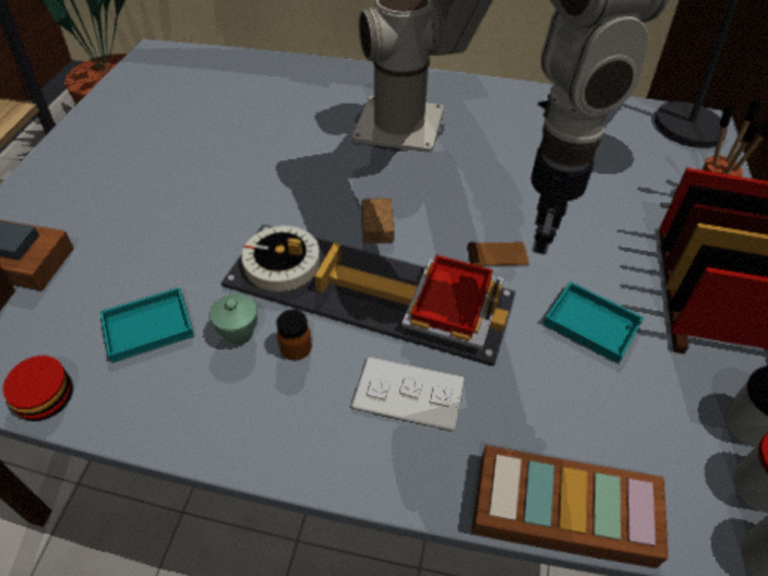

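The dial reads aligned: 0.0° in the scene view and 0.65° in the top view. The mark at (405,278) runs into the line at (475,276). The arm now hangs at (543,240) beyond the tab, so I'll descend and start pushing.

Request:
play_rows:
  rows:
    - [1,0,0,-35,0,0,0]
    - [1,0,0,-70,0,0,0]
    - [1,0,0,-100,0,0,0]
    - [1,0,0,-125,0,0,0]
    - [1,0,0,-137,0,0,0]
    - [1,0,0,-137,0,0,0]

```text
t: 16.97
ee_pos: [0.573, 0.3185, 0.0611]
ee_rot: [0.703, 0.041, 0.708, -0.045]
ft_force: [-0.3, 0.4, 0.2]
width: 0.0003
```

Request:
play_rows:
  rows:
    - [1,-0.7,-6,0,0,0,0]
    - [1,-1.5,-12,0,0,0,0]
    - [1,-2.2,-18,0,0,0,0]
    - [1,-2.8,-23,0,0,0,0]
    - [1,-3.3,-27,0,0,0,0]
    - [1,-3.8,-31,0,0,0,0]
    - [1,-4.3,-35,0,0,0,0]
    - [1,-4.8,-39,0,0,0,0]

```text
t: 17.63
ee_pos: [0.5711, 0.2829, 0.0663]
ee_rot: [0.706, 0.042, 0.705, -0.041]
ft_force: [-0.7, 2.8, 1.8]
width: -0.0002
```

```bash
python3 st.py
python3 - <<'E'
from h import *
c=camera('scene'); save(c['image'][130:250,200:380],'s10.png',4)
E
```

```text
t 17.63 pos [0.5711 0.2829 0.0663] jaw -6.74 xdown [ 0.002  0.002 -1.   ] F [-0.69  2.8   1.79] j [0.46 0.62 0.14 1.09 0.   2.15] w -0.0002
```

View pics/s10.png

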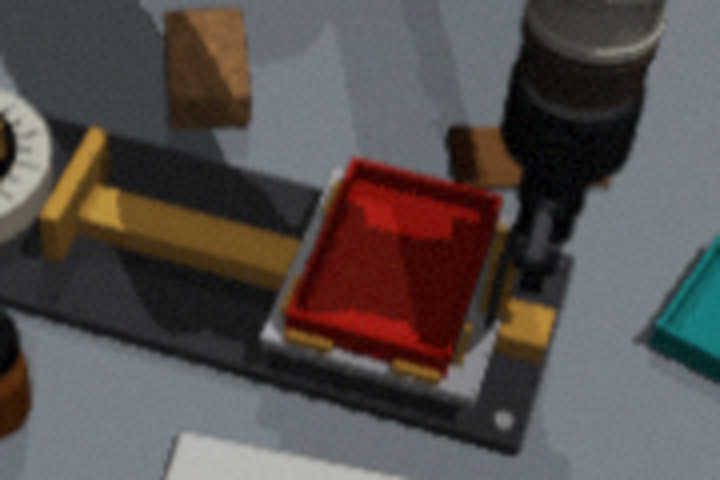

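The fingertips at (540,265) are pushing squarely on the tab's outer pad, and the carriage is starting to move.

Request:
play_rows:
  rows:
    - [1,-0.7,-6,0,0,0,0]
    - [1,-1.6,-13,0,0,0,0]
    - [1,-2.5,-20,0,0,0,0]
    - [1,-3.3,-27,0,0,0,0]
    - [1,-4.2,-34,0,0,0,0]
    - [1,-5,-41,0,0,0,0]
    - [1,-5.9,-48,0,0,0,0]
    - [1,-6.8,-55,0,0,0,0]
    - [1,-7.4,-60,0,0,0,0]
    - [1,-7.9,-64,0,0,0,0]

```text
t: 18.52
ee_pos: [0.5622, 0.2174, 0.0651]
ee_rot: [0.706, 0.042, 0.706, -0.042]
ft_force: [-0.5, 2.9, 1.2]
width: 0.0001
```

```bash
python3 st.py
python3 - <<'E'
from h import *
c=camera('scene'); save(c['image'][130:250,200:380],'s11.png',4)
E
```

```text
t 18.52 pos [0.5622 0.2174 0.0651] jaw -6.79 xdown [-0.001 -0.    -1.   ] F [-0.54  2.86  1.19] j [ 0.37  0.56  0.03  1.05 -0.    2.06] w 0.0001
```

View pics/s11.png

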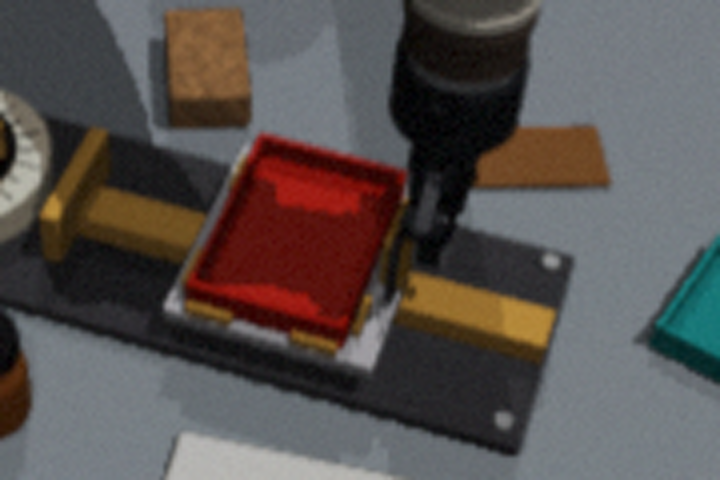

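The carriage and tray are sliding together. Continuing.

Request:
play_rows:
  rows:
    - [1,-0.9,-7,0,0,0,0]
    - [1,-1.7,-14,0,0,0,0]
    - [1,-2.6,-21,0,0,0,0]
    - [1,-3.4,-28,0,0,0,0]
    - [1,-4.3,-35,0,0,0,0]
    - [1,-5.2,-42,0,0,0,0]
    - [1,-6,-49,0,0,0,0]
    - [1,-6.9,-56,0,0,0,0]
    - [1,-7.6,-62,0,0,0,0]
    - [1,-8.4,-68,0,0,0,0]

```text
t: 19.4
ee_pos: [0.5538, 0.1496, 0.0651]
ee_rot: [0.706, 0.042, 0.706, -0.042]
ft_force: [-0.9, 2.5, -0.7]
width: -0.0
```

Request:
play_rows:
  rows:
    - [1,-0.5,-4,0,0,0,0]
    - [1,-0.9,-7,0,0,0,0]
    - [1,-1.2,-10,0,0,0,0]
    - [1,-1.6,-13,0,0,0,0]
    - [1,-1.8,-15,0,0,0,0]

```text
t: 19.82
ee_pos: [0.5524, 0.135, 0.0653]
ee_rot: [0.706, 0.042, 0.706, -0.042]
ft_force: [-1.9, 2.5, -0.5]
width: -0.0002
```

```bash
python3 st.py
python3 - <<'E'
from h import *
c=camera('scene'); save(c['image'][130:250,140:320],'s12.png',4)
E
```

```text
t 19.82 pos [0.5524 0.135  0.0653] jaw -6.76 xdown [ 0. -0. -1.] F [-1.9   2.47 -0.49] j [ 0.24  0.5  -0.07  1.   -0.    1.93] w -0.0002
```

View pics/s12.png

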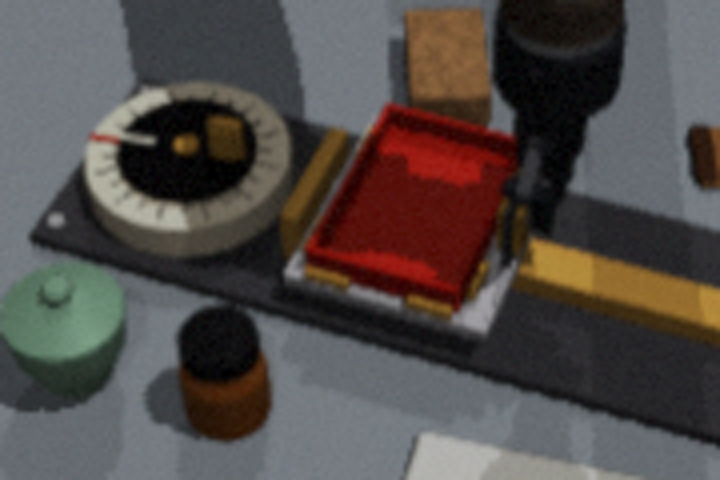

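The carriage is a few mm short of the stop at (315,190). I'll finish slowly, watching the force.

Request:
play_rows:
  rows:
    - [1,-0.2,-1.5,0,0,0,0]
    - [1,-0.4,-3,0,0,0,0]
    - [1,-0.5,-4,0,0,0,0]
    - [1,-0.6,-5,0,0,0,0]
    - [1,-0.6,-5,0,0,0,0]

```text
t: 20.28
ee_pos: [0.5522, 0.1318, 0.0654]
ee_rot: [0.706, 0.043, 0.706, -0.04]
ft_force: [-0.1, 5.8, -1.9]
width: -0.0002
```

Request:
play_rows:
  rows:
    - [1,-0.1,-1,0,0,0,0]
    - [1,-0.2,-2,0,0,0,0]
    - [1,-0.4,-3,0,0,0,0]
    - [1,-0.4,-3,0,0,0,0]

```text
t: 20.62
ee_pos: [0.5521, 0.1318, 0.0655]
ee_rot: [0.706, 0.044, 0.706, -0.037]
ft_force: [0.0, 14.1, -3.6]
width: 0.0001
```

It stalled at y = 0.1318 with the force up from 3 to 14 N, so the carriage is against the stop. Backing off.

Request:
play_rows:
  rows:
    - [1,0.6,5,0,0,0,0]
    - [1,1.5,12,0,0,0,0]
    - [1,2.7,22,0,0,0,0]
    - [1,3.6,30,0,0,0,0]
    - [1,3.6,30,30,0,0,0]
    - [1,3.6,30,65,0,0,0]
    - [1,3.6,30,100,0,0,0]
    - [1,3.6,30,135,0,0,0]

```text
t: 21.28
ee_pos: [0.5548, 0.1576, 0.2017]
ee_rot: [0.706, 0.041, 0.706, -0.042]
ft_force: [2.6, 0.3, -0.3]
width: 0.0001
```

Request:
play_rows:
  rows:
    - [1,-20,35,0,0,0,0]
    - [1,-40,70,0,0,0,0]
    - [1,-60,105,0,0,0,0]
    - [1,-80,140,0,0,0,0]
    - [1,-100,175,0,0,0,0]
    - [1,-120,210,0,0,0,0]
    - [1,-120,210,0,0,0,0]

```text
t: 21.87
ee_pos: [0.4312, 0.3736, 0.2004]
ee_rot: [0.706, 0.04, 0.706, -0.038]
ft_force: [0.3, -0.8, 0.6]
width: 0.0004
```

```bash
python3 st.py
python3 - <<'E'
from fine import *
from dial import analyse
for n in('scene','top'):
    c=camera(n);print(n);ref,_,_=analyse(c);fine(c,ref)
    save(c['image'],n+'13.png',1.5)
save(c['image'][160:250,220:355],'t13c.png',5.5)
W=cloud(c).reshape(-1,3)
m=(W[:,2]>.08)&(W[:,2]<.1)&(abs(W[:,0]-.55)<.06)&(abs(W[:,1]-.115)<.04)
print('tab top',m.sum(),W[m].mean(0),W[m].max(0))
E
```

```text
t 21.87 pos [0.4312 0.3736 0.2004] jaw -6.26 xdown [-0.001  0.003 -1.   ] F [ 0.32 -0.77  0.64] j [0.71 0.39 0.14 1.31 0.   2.39] w 0.0004
scene
centre [ 0.5181 -0.1223] ring r 0.0715 n 166
index -91.24219140010098 11 target -91.57960311405897 7
fin pts 55 angle 83.7837460767309 r 0.030673747457899657 zmax 0.07735379388337801
index (np.float64(-91.52), np.float64(103.8)) in/out (np.float64(-90.89), np.float64(106.2)) (np.float64(-91.71), np.float64(102.7)) target (np.float64(-91.37), np.float64(60.1)) in/out (np.float64(-91.52), np.float64(52.6)) (np.float64(-91.23), np.float64(66.9))
top
centre [ 0.5181 -0.1215] ring r 0.0722 n 179
index -88.505799949938 23 target -88.8941237381295 6
fin pts 51 angle 92.590686897506 r 0.02985621685993299 zmax 0.07942521211981632
index (np.float64(-88.7), np.float64(105.4)) in/out (np.float64(-88.72), np.float64(103.1)) (np.float64(-88.57), np.float64(107.5)) target (np.float64(-89.26), np.float64(61.8)) in/out (np.float64(-89.2), np.float64(60.0)) (np.float64(-89.35), np.float64(63.4))
tab top 100 [0.54831545 0.11330541 0.08892396] [0.57293721 0.12165267 0.09471491]
```

View pics/t13c.png

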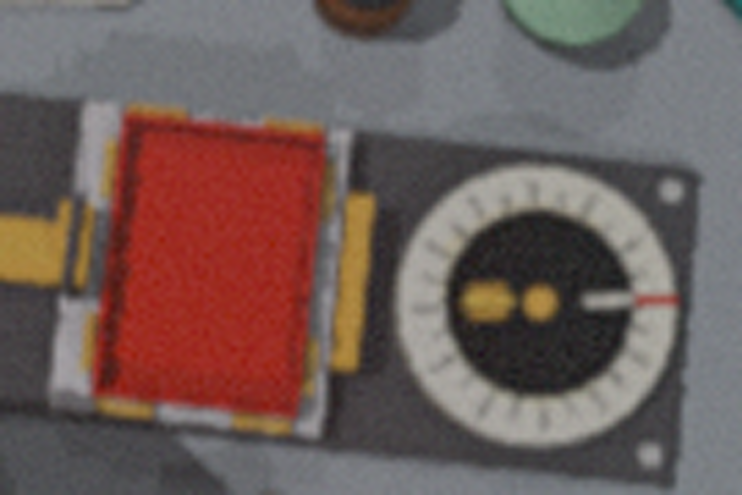

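View pics/scene13.png

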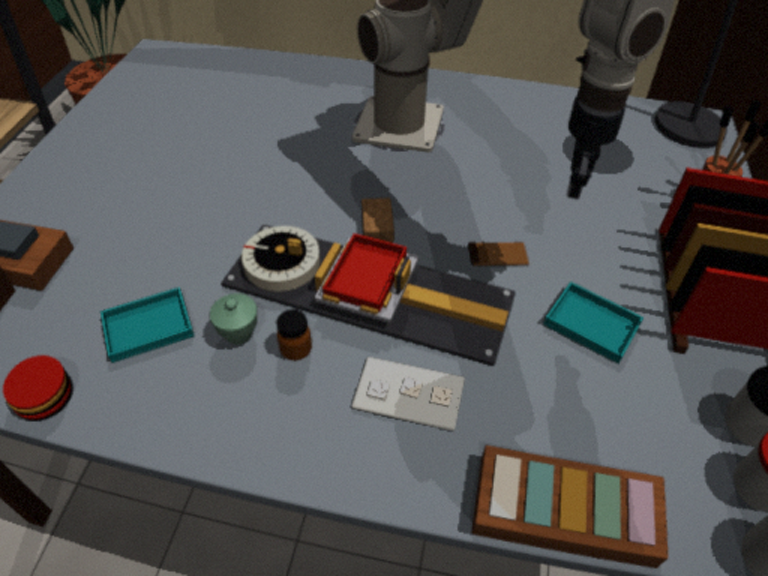

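The carriage at (365,275) abuts the stop: the tab travelled 0.1605 m along the rail, against 0.160 for fully home. The tray is flat between its lips, the dial is still aligned, and the bystanders are where they were. Handing in.

```bash
python3 -c "
from rig import order
print(order.job_done())"
```

```text
the job is handed in; nothing more can be done
None
```

The jig is set for its next pass and the job is handed in: the dial is lined up with the vermilion line, and the carriage is home against the stop. It took about 22 s of the 54 s allowed.

- **Dial:** I pushed the fin clockwise with the closed fingertips. It took two corrections: the first push stopped about 1° short, the nudge after it went 1.0–1.5° past, and a small push on the fin's other face brought it back.
- **Dial check:** the two cameras disagree slightly. In the last pictures the mark is about 0.15° past the line in the scene view and about 0.55° short of it in the top view.
- **Carriage:** I pushed the outer tab pad until the carriage stalled against the stop, with the force rising from about 3 N to 14 N. The tab moved about 160.5 mm, against the 160 mm for fully home.
- **Rest of the scene:** the tray lies flat between its lips, the other things on the counter look undisturbed in the last picture, and the arm is clear of everything.

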